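# Shield the finished dish and load the empty cell

## Task

One of the holder's two cells already has a finished culture dish in it. Slide the shutter all the way over that dish, right to its end stop, and then lay the matching small dish that stands on the table beside the holder flat inside the empty cell, without dropping or tipping it. Leave the finished dish in its place, and do not disturb the timer, the marker pen and the tweezers.

Things in the scene. Friction and masses are not known exactly. Their poses are not given: they have to be found in the camera images.
- holder: Two-cell dish holder fixed to the table: grey base plate 146 (x) x 276 (y) x 10 mm, origin at the centre of its underside, z up. Two cells lie along y on its top. Aluminium guide rails 49 mm high run along y, inner faces at x = +-61 mm or more; dark stop posts 52 mm high at their ends (y = +-124 to +-132 mm). A small dark spot marks the empty cell (it may be hidden).
- cell_left (a point): Centre of the floor of the cell on the holder's +y side, 65 mm from the holder's middle and 10 mm above the table; axes as the holder's. Each cell is a square of 72 mm inside a rim 4 mm wide that rises 3 mm over the floor
- cell_right (a point): The same for the cell on the holder's -y side, 65 mm from the middle
- shutter (a joint): Travel in m of the steel shutter along the holder's +y: 0 in the middle, +0.065 at the stop right over cell_left, -0.065 at the stop right over cell_right. It starts near the middle, partly over both cells. It slides with about 2.5 N of friction and stays where it is left
- shutter_grip (a point): Centre of the top of the shutter's black grip bar, 67 mm above the table: bar 50 mm long (holder's x), 14 mm thick (holder's y), 24 mm high over the plate. It moves with the shutter; axes as the holder's. The shutter is a bare steel plate 128 (x) x 110 (y) x 3 mm, bar on its middle, underside 40 mm above the table
- dish_done: The finished dish, loose in one of the two cells (either one): closed round culture dish, 60 mm diameter, 20 mm high, off-white, about 80 g; origin at the centre of its underside, z up
- dish_next: The dish to load, standing on the table to the left or right of the holder: the same kind, 60 mm diameter, 20 mm high, about 80 g; origin at the centre of its underside, z up
- timer: Bystander: round cream bench timer with a black knob, 64 mm diameter, 43 mm high, on the table on the other side of the holder from dish_next; origin at the centre of its underside
- marker_pen: Bystander: black and white marker pen, 132 mm long (its y), 16 mm high, lying in front of the holder; origin at the centre of its underside
- tweezers_loose: Bystander: steel tweezers, 125 mm long (their y), 10 mm high, lying behind the holder; origin at the centre of their underside

How it is judged:
On the way, in this order (a step that is already met when the one before it is completed fails the run):
1. the shutter is at its end stop over the finished dish, with the dish to load still outside the holder's cells (((value of joint shutter above 0.062 m and horizontal distance between dish_done and cell_left below 0.0125 m) or (value of joint shutter below -0.062 m and horizontal distance between dish_done and cell_right below 0.0125 m)) and horizontal distance between dish_next and cell_left above 0.05 m and horizontal distance between dish_next and cell_right above 0.05 m), for 0.2 s.
2. the dish to load lies flat in the other cell (((value of joint shutter above 0.062 m and horizontal distance between dish_done and cell_left below 0.0095 m and z of dish_done in the frame of cell_left between -0.002 and 0.002 m and angle between each of dish_done, dish_next's own z axis and vertical below 0.035 rad and horizontal distance between dish_next and cell_right below 0.0095 m and z of dish_next in the frame of cell_right between -0.002 and 0.002 m) or (value of joint shutter below -0.062 m and horizontal distance between dish_done and cell_right below 0.0095 m and z of dish_done in the frame of cell_right between -0.002 and 0.002 m and angle between each of dish_done, dish_next's own z axis and vertical below 0.035 rad and horizontal distance between dish_next and cell_left below 0.0095 m and z of dish_next in the frame of cell_left between -0.002 and 0.002 m))), for 0.2 s.
At the end, for the whole second after the job is handed in: The shutter is within 3 mm of its end stop over the finished dish; the finished dish is still in its cell and the other dish lies in the other cell, both flat on the floor (within 2 mm and 0.035 rad) with centres within 9.5 mm of the cells' centres, all at rest (((value of joint shutter above 0.062 m and horizontal distance between dish_done and cell_left below 0.0095 m and z of dish_done in the frame of cell_left between -0.002 and 0.002 m and angle between each of dish_done, dish_next's own z axis and vertical below 0.035 rad and horizontal distance between dish_next and cell_right below 0.0095 m and z of dish_next in the frame of cell_right between -0.002 and 0.002 m) or (value of joint shutter below -0.062 m and horizontal distance between dish_done and cell_right below 0.0095 m and z of dish_done in the frame of cell_right between -0.002 and 0.002 m and angle between each of dish_done, dish_next's own z axis and vertical below 0.035 rad and horizontal distance between dish_next and cell_left below 0.0095 m and z of dish_next in the frame of cell_left between -0.002 and 0.002 m)) and linear speed of each of dish_next, dish_done below 0.02 m/s and velocity of joint shutter between -0.01 and 0.01 m/s); the robot touches nothing.
It fails at once if the finished dish is moved more than 12 mm (distance of dish_done from where it was at the start of the episode above 0.012 m).
It fails at once if the timer, marker pen or tweezers are moved more than 20 mm (distance of any of timer, marker_pen, tweezers_loose from where it was at the start of the episode above 0.02 m).
It fails at once if the dish to load is dropped (moves faster than 0.5 m/s out of the fingers, a fall of about 13 mm) (linear speed of dish_next above 0.5 m/s and contact force between the fingers and dish_next below 0.05 N).
It fails at once if the dish to load is tipped more than 0.5 rad (angle between dish_next's own z axis and vertical above 0.5 rad).
It also fails if it takes over 50 s, if anything falls off the work surface, if the arm or the gripper's body presses on something with over 40 N, if the wrist force passes 120 N, or if a joint passes its speed limit or range.

## Robot

A 6-joint arm with a two-finger parallel gripper is mounted at the origin on a cart in front of the work surface, level with it; the furniture and walls round the work are solid. World frame = base frame: x ahead of the robot, y to its left, z up, the work surface at z = 0. Lengths are in m, angles in rad, forces in N, time in s.
With the tool pointing down it reaches from about 0.35 to 0.725 m from the base axis. Payload 4.3 kg.
Tool frame: the origin (TCP) lies midway between the tips of the shut fingers; the grasp point (between the pads) lies 19 mm behind it; z points along the fingers, y is the line along which they close (so a half turn about z gives the same grasp; the last joint's range is limited). The gripper opens to 85 mm and grips with 20 to 120 N. Pads are 22 mm wide; open, the fingers measure 114 mm over their backs; the gripper's body (76 mm by 85 mm) begins 54 mm behind the grasp point. The pads swing forward as they close: fully open they stand 13 mm farther back than shut.
Start: joints at [0.993, 0.377, 0.081, 1.274, 0, 1.46], TCP at [0.259, 0.513, 0.231] pointing down, gripper open.
Joint ranges: [-2.72, 2.72], [-0.84, 1.66], [-1.02, 1.22], [-1.77, 2.12], [-1.37, 1.28], [-3.14, 3.14]. Speed limits (rad/s): [2.57, 2.57, 3.14, 3.14, 3.14, 3.14].

## Interface

Orientations are given as a rotation vector (axis times angle).
In Python, from bench import bot, imaging, status gives the robot as it stands (bot), with the cameras (imaging) and the readings (status).
- The arm moves only by the tool shift_gripper, called after ">>>" as name([rows], argument=value, ...), one row to a line, values as JSON. Schema: {"type":"object","properties":{"plan":{"type":"array","items":{"type":"array","prefixItems":[{"type":"array","items":{"type":"number"},"minItems":3,"maxItems":3},{"type":"number"}],"minItems":2,"maxItems":2},"minItems":1,"maxItems":20},"aperture":{"type":"number"},"squeeze":{"type":"number"},"only":{"type":"string"},"quiet":{"type":"boolean"},"lines":{"type":"string"}},"required":["plan"],"additionalProperties":false}. plan is a list of rows, 1 to 20 of them, each written [[dx, dy, dz], turn]: dx, dy, dz in shares of the most that a row can go, 1 being 50 mm, then a turn about the tool's z in a scale on which 1.0 is pi/2 rad; each row shifts and turns the commanded pose from where the row before left it, along the tool's axes as they then stand; what a row does not reach is not made up. A row lasts 1/10 s, in which the tool goes at most 0.05 m and 0.15 rad, less where a joint would pass 70% of its speed; a pose out of reach is approached as far as the arm can. aperture is the finger opening in m, set as the call begins (left out keeps the last). The fingers move at their own pace and stop on an object; squeeze is the grip in N (left out, the last holds). Time passes only in rows, so rows that do not move let the fingers close. The tool returns the time, the measured TCP pose, the force, the opening and the grip force at its end. only (a regular expression) keeps the lines of the reply that match it, lines (a string "A,B") keeps lines A to B, and quiet returns only ok. A shift or turn number past 1, either way, is cut back to 1. Input that does not fit is refused with a message, and nothing moves.
- status.state(): the state, without advancing time (a new reading comes with each control period).
- imaging.camera(name): name is "scene" or "side" or "wrist"; returns the picture (480x640x3 uint8, red, green, blue); there is no depth.
- imaging.get_calibration(name): a dict with "fx", "fy", "cx", "cy" (pixels), "R" (3x3) and "t" (3): a world point X has camera coordinates R X + t; the wrist camera has in their place "mount" (4x4, takes a point from camera to tool coordinates, whose origin is the TCP and whose axes are the flange's). Camera axes: x right, y down, z forward; pixel columns grow to the right and rows downward; lengths in m; the calibration is good to about 2 mm. A picture is of the moment at which its call begins: read the wrist's pose just before it. get_calibration takes no time and is no camera call.
- bot.sign_off(): hands the job in; it is judged then, once.
The state is a dict: "time": time; "joint_positions": joint angles; "qvel": joint speeds; "effort": joint torques, N m; "tool_pos": TCP position; "tcp_rot": TCP orientation; "wrist_force": force on the tool from outside, world axes, zero at the start; "ft_torque": the same for the moment, N m; "grip_width": finger opening in m; "grasp_force": force on a finger pad.
Only numpy, scipy, OpenCV 4.12 (cv2) and the standard library are available. Lean on these libraries where they do the work, as an engineer would, in place of code of your own. Each camera call takes 0.05 s, during which the arm holds its last target. There are 200 camera calls.

## Working session

There is one attempt and no reset: what is moved stays moved. The work goes in short steps, Python scripts to look and compute and a tool call to move; the robot and the scene stay as the last step left them, time stands still between calls to the robot, and variables do not carry over. Pictures are saved under pics/ and viewed, at most 10 in all, crops included, and the job is handed in when it is done.

```bash
ls; mkdir -p pics; python3 - <<'E'
from bench import bot, imaging, status
import cv2,numpy as np
for n in("scene","side"):
    im=imaging.camera(n); cv2.imwrite(f"pics/{n}0.png",im[:,:,::-1])
    c=imaging.get_calibration(n); print(n,c["fx"],c["cx"],c["cy"],(-np.array(c["R"]).T@c["t"]).round(3))
print(imaging.get_calibration("wrist")); print(status.state())
E
```

```text
bench.py
pics
scene 484.37150118697826 314.6901092531834 237.8361725034036 [ 0.222 -0.759  1.105]
side 467.97231046165206 319.6012381966618 235.82435359630514 [0.627 0.888 0.804]
{'fx': 424.50095242096387, 'fy': 424.50095242096387, 'cx': 314.70962464859286, 'cy': 237.7900124846454, 'mount': array([[-1.10949164e-03, -9.52154015e-01, -3.05616590e-01,
         7.83886619e-02],
       [ 9.99999318e-01, -1.16811003e-03,  8.93201055e-06,
         2.23326139e-04],
       [-3.65498454e-04, -3.05616372e-01,  9.52154662e-01,
        -1.42972953e-01],
       [ 0.00000000e+00,  0.00000000e+00,  0.00000000e+00,
         1.00000000e+00]])}
{'time': 0.1, 'joint_positions': array([9.92732306e-01, 3.78028026e-01, 7.97314044e-02, 1.27438106e+00,
       2.15789020e-05, 1.46046139e+00]), 'qvel': array([ 0.00104595, -0.00163969,  0.00310531,  0.00014018, -0.00053849,
       -0.00021353]), 'effort': array([ 1.06796175e-03, -4.64694929e+01,  2.70582390e+01,  1.19939612e-02,
       -1.01346807e-04, -1.49544803e-05]), 'tool_pos': array([0.25892424, 0.51273729, 0.23042171]), 'tcp_rot': array([-7.27876161e-01, -3.05543400e+00,  2.76986621e-03]), 'wrist_force': array([-0.49781011,  0.08624867, -0.01895732]), 'ft_torque': array([-0.04109265,  0.01203512, -0.00828336]), 'grasp_force': 0.0, 'grip_width': 0.08579076096539277}
```

View pics/scene0.png

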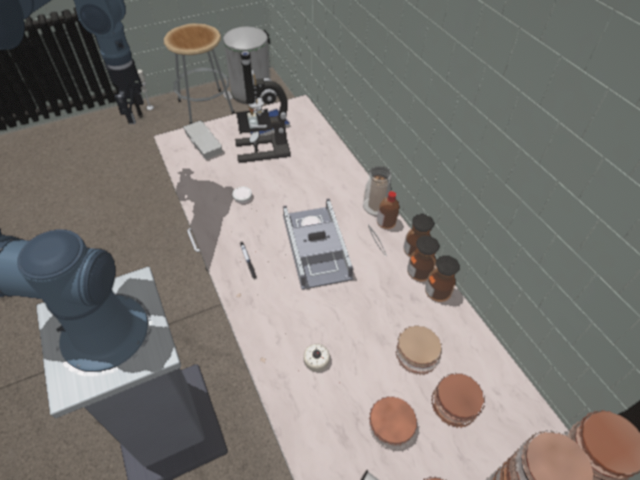

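View pics/side0.png

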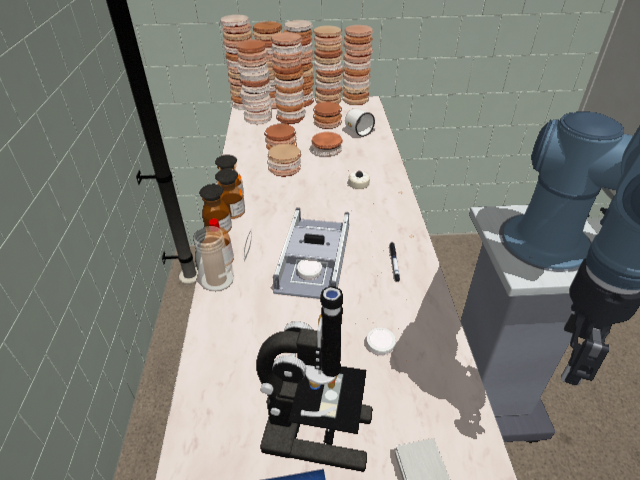

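The dish to load is at scene (243,195) / side (381,341). The finished dish is in the far (+y) cell at scene (312,220) / side (309,268). The black grip bar is at scene (317,236) / side (314,239), and the timer is on the -y side.

```bash
cat > h.py <<'E'
import numpy as np,cv2
from bench import bot, imaging, status
from scipy.spatial.transform import Rotation as Ro
def cam(n,st=None):
    c=imaging.get_calibration(n); K=np.array([[c["fx"],0,c["cx"]],[0,c["fy"],c["cy"]],[0,0,1]])
    if n!="wrist": R=np.array(c["R"]);return K,R.T,-R.T@np.array(c["t"])
    M=np.array(c["mount"]);T=Ro.from_rotvec(st["tcp_rot"]).as_matrix()
    return K,T@M[:3,:3],T@M[:3,3]+st["tool_pos"]
def ray(C,p):
    K,R,o=C; d=R@np.linalg.solve(K,[p[0],p[1],1.]); return o,d/np.linalg.norm(d)
def plane(C,p,z): o,d=ray(C,p); return o+d*(z-o[2])/d[2]
def tri(rays):
    A=sum(np.eye(3)-np.outer(d,d) for o,d in rays); b=sum((np.eye(3)-np.outer(d,d))@o for o,d in rays)
    X=np.linalg.solve(A,b); return X,[np.linalg.norm(np.cross(X-o,d)) for o,d in rays]
def blob(m,near,win=30):
    w=np.zeros_like(m); x,y=map(int,near); w[y-win:y+win,x-win:x+win]=1
    n,l,s,c=cv2.connectedComponentsWithStats((m&w).astype(np.uint8))
    k=min(range(1,n),key=lambda i:np.hypot(*(c[i]-near))-0.05*min(s[i,4],400)); return c[k],s[k],l==k
E
python3 - <<'E'
from h import *
S=cam("scene");D=cam("side")
def m(n): return cv2.imread(f"pics/{n}0.png")
for nm,ps,pd in [("next",(243,195),(381,341)),("grip",(317,236),(314,239)),("done",(312,220),(309,268)),("timer",(317,352),(359,177))]:
    X,e=tri([ray(S,ps),ray(D,pd)]); print(nm,X.round(3),np.round(e,4))
# zoomed crops side by side
a=cv2.resize(m("scene")[175:295,225:365],(560,480),interpolation=cv2.INTER_CUBIC)
b=cv2.resize(m("side")[195:365,260:410],None,fx=480/170,fy=480/170,interpolation=cv2.INTER_CUBIC)[:, :240*2]
o=np.hstack([a,b]); o=cv2.resize(o,(800,int(o.shape[0]*800/o.shape[1]))); print(o.shape); cv2.imwrite("pics/crop0.png",o)
E
```

```text
next [0.48  0.298 0.012] [0.0018 0.0018]
grip [0.604 0.016 0.056] [0.0004 0.0004]
done [0.622 0.094 0.034] [0.0031 0.0031]
timer [ 0.457 -0.29   0.03 ] [0.0013 0.0013]
(390, 800, 3)
```

View pics/crop0.png

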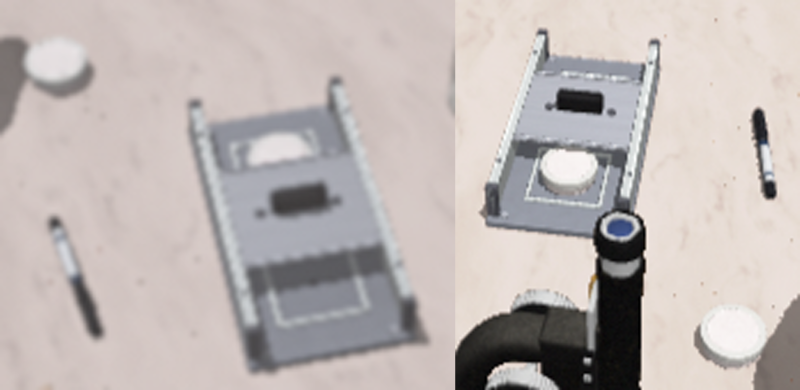

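The crop shows the dish standing free on the table at the left, and the holder slightly turned with its near (-y) cell empty. The rough triangulation fits the given heights. Next I move the wrist camera over the middle for precise views.

The rows are not in the units I measure in: shifts go in shares of 50 mm and turns go in shares of pi/2 rad. I convert before sending: -0.04 m is -0.8, -0.025 m is -0.5, -0.118 rad is -0.0751.

>>> shift_gripper([
  [[-0.8, -0.5, 0], 0],
  [[-0.8, -0.5, 0], 0],
  [[-0.8, -0.5, 0], 0],
  [[-0.8, -0.5, 0], 0],
  [[-0.8, -0.5, 0], 0],
  [[-0.8, -0.5, 0], 0],
  [[-0.8, -0.5, 0], 0],
  [[-0.8, -0.5, 0], 0],
  [[-0.8, -0.5, 0], 0],
  [[-0.8, -0.5, 0], 0],
  [[0, 0, 0], -0.0751],
  [[0, 0, 0], -0.0751],
  [[0, 0, 0], -0.0751],
  [[0, 0, 0], -0.0751],
  [[0, 0, 0], 0],
], aperture=0.085)

```text
time: 1.6
tool_pos: [0.5032, 0.1096, 0.2308]
tcp_rot: [0.006, -3.141, 0.0]
wrist_force: [0.6, -0.2, 0.9]
grip_width: 0.0849
grasp_force: 0.0
```

```bash
python3 - <<'E'
from h import *
import pickle
st=status.state(); im=imaging.camera("wrist"); cv2.imwrite("pics/w1.png",im[:,:,::-1]); pickle.dump(st,open("w1.pkl","wb")); print(st["tool_pos"],Ro.from_rotvec(st["tcp_rot"]).as_matrix().round(3))
E
```

```text
[0.50323441 0.10961739 0.23083084] [[-1.    -0.004 -0.001]
 [-0.004  1.    -0.   ]
 [ 0.001 -0.    -1.   ]]
```

View pics/w1.png

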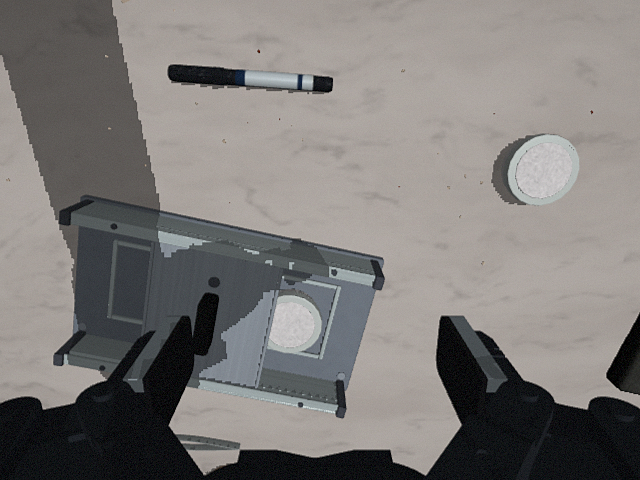

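The wrist view shows the dish at (543,170), the grip bar at about (206,320), the finished dish at (297,322) and the empty cell centred near (130,282). The holder is turned by about -11°. I take a second wrist view, shifted to -y and turned with the holder.

Converted, -0.045 m is -0.9, 0.1 rad is 0.0637.

>>> shift_gripper([
  [[0, -0.9, 0], 0.0637],
  [[0, -0.9, 0], 0.0637],
  [[0, 0, 0], 0],
  [[0, 0, 0], 0],
])

```text
time: 2.05
tool_pos: [0.4993, 0.0194, 0.2312]
tcp_rot: [-0.312, -3.126, -0.001]
wrist_force: [-0.2, -0.1, -0.4]
grip_width: 0.0849
grasp_force: 0.0
```

```bash
python3 - <<'E'
from h import *
import pickle
st=status.state(); im=imaging.camera("wrist"); cv2.imwrite("pics/w2.png",im[:,:,::-1]); pickle.dump(st,open("w2.pkl","wb")); print(st["tool_pos"])
E
```

```text
[0.49925763 0.01936212 0.23118455]
```

View pics/w2.png

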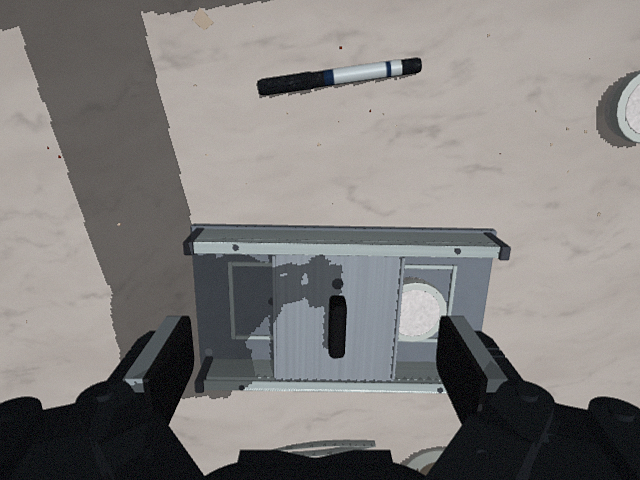

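```bash
python3 - <<'E'
from h import *
import pickle
W=[cam("wrist",pickle.load(open(f"w{i}.pkl","rb"))) for i in(1,2)]
I=[cv2.imread(f"pics/w{i}.png") for i in(1,2)];S=cam("scene");D=cam("side")
si,di=cv2.imread("pics/scene0.png"),cv2.imread("pics/side0.png")
# rail screw dots (dark blobs) refined
def dot(im,p,r=7):
    g=cv2.cvtColor(im,6).astype(float);x,y=p;w=g[y-r:y+r+1,x-r:x+r+1];k=np.clip(np.median(w)-25-w,0,None);k[np.hypot(*np.mgrid[-r:r+1,-r:r+1])>r]=0
    yy,xx=np.mgrid[-r:r+1,-r:r+1];return np.array([x+(k*xx).sum()/k.sum(),y+(k*yy).sum()/k.sum()])
L=[]
for a,b in [((113,227),(235,247)),((333,272),(457,250)),((102,367),(241,387)),((300,405),(440,390))]:
    a,b=dot(I[0],a),dot(I[1],b); X,e=tri([ray(W[0],a),ray(W[1],b)]); L.append(X); print("dot",a.round(1),b.round(1),X.round(4),np.round(e,4))
L=np.array(L)
for i,j in((0,1),(2,3)):
    v=L[j]-L[i];print("yaw",np.arctan2(-v[0],v[1]),np.linalg.norm(v))
print("mid",L.mean(0))
# post tops/rail inner corner plane casts
for w,p in((0,(72,205)),(0,(379,266)),(1,(190,240)),(1,(504,246))): print("post",plane(W[w],p,.052).round(4))
# bar
c,s,l=blob(I[1].max(2)<45,(337,327),45);r=cv2.minAreaRect(cv2.findContours(l.astype(np.uint8),0,1)[0][0]);print("bar",r,s)
print(plane(W[1],r[0],.067).round(4))
cs,_,_=blob(si.max(2)<70,(317,236),15);cd,_,_=blob(di.max(2)<60,(314,239),15)
print(cs,cd,[x if isinstance(x,list) else x.round(4) for x in tri([ray(S,cs),ray(D,cd),ray(W[1],r[0])])])
# dish tops: bright low-saturation
g=I[0];hsv=cv2.cvtColor(g,40)
for nm,w,p,win in(("next",0,(543,170),45),("done",0,(297,322),32),("done",1,(420,312),32)):
    h=cv2.cvtColor(I[w],40);m=(h[...,2]>188) if nm=="done" else (h[...,1]<30)&(h[...,2]>140)
    c,s,l=blob(m,p,win);ct=max(cv2.findContours(l.astype(np.uint8),0,1)[0],key=len);e=cv2.fitEllipse(cv2.convexHull(ct));print(nm,w,s,e)
    z=.02 if nm=="next" else .03
    print(plane(W[w],e[0],z).round(4),"diam",np.mean(e[1])/W[w][0][0,0]*((W[w][2]-plane(W[w],e[0],z))@-W[w][1][:,2]))
    if nm=="next": E=e
for C,im,p in((S,si,(243,195)),(D,di,(381,341))):
    h=cv2.cvtColor(im,40);c,s,l=blob((h[...,1]<22)&(h[...,2]>200),p,20);print("next",c,s,plane(C,c,.012))
E
```

```text
dot [113.6 226.3] [235.1 246.4] [ 0.5193 -0.0499  0.0496] [0.0003 0.0003]
dot [333.  271.6] [457.1 249. ] [0.5562 0.125  0.0525] [0.0005 0.0005]
dot [101.8 367.7] [241.1 387.3] [ 0.6502 -0.0787  0.0501] [0. 0.]
dot [300.1 404.2] [441.9 388.7] [0.6814 0.0974 0.0585] [0.0003 0.0003]
yaw -0.20825944484741743 0.17875501217947232
yaw -0.17574623118486557 0.1789943938642885
mid [0.60178459 0.02343651 0.05270306]
post [ 0.5018 -0.0787  0.052 ]
post [0.552  0.1623 0.052 ]
post [ 0.5059 -0.0832  0.052 ]
post [0.5609 0.1622 0.052 ]
bar ((336.62457275390625, 326.1358337402344), (17.592077255249023, 62.07179260253906), 2.4895527362823486) [ 328  295   19   63 1034]
[0.5967 0.0182 0.067 ]
[317.14492754 236.20289855] [313.87730061 239.00613497] [array([0.6042, 0.0167, 0.0549]), [np.float64(0.0008351080686254894), np.float64(0.0005799486462490854), np.float64(0.0009752734065011497)]]Traceback (most recent call last):
  File "<stdin>", line 28, in <module>
cv2.error: OpenCV(4.12.0) /io/opencv/modules/imgproc/src/shapedescr.cpp:361: error: (-201:Incorrect size of input array) There should be at least 5 points to fit the ellipse in function 'fitEllipseNoDirect'
```

Rail screws triangulate to z≈0.050 (49 mm given) and the bar's body to 0.055 (43–67 mm span), so the wrist calibration holds. I refine the holder frame on the plane and fix the dish mask.

```bash
python3 - <<'E'
from h import *
import pickle
W=[cam("wrist",pickle.load(open(f"w{i}.pkl","rb"))) for i in(1,2)]
I=[cv2.imread(f"pics/w{i}.png") for i in(1,2)];S=cam("scene");D=cam("side")
P=[[(113.6,226.3),(333,271.6),(101.8,367.7),(300.1,404.2)],[(235.1,246.4),(457.1,249),(241.1,387.3),(441.9,388.7)]]
for w in(0,1):
    L=np.array([plane(W[w],p,.049) for p in P[w]]);print(L[:,:2].round(4).tolist(),"mid",L.mean(0).round(4),[round(float(np.arctan2(-(L[j]-L[i])[0],(L[j]-L[i])[1])),4) for i,j in((0,1),(2,3))])
# far post tops etc; dishes
for nm,w,p,win,z in(("next",0,(543,170),48,.02),("done",0,(297,322),30,.03),("done",1,(420,312),30,.03)):
    print(nm,w,"hsv",cv2.cvtColor(I[w],40)[p[1],p[0]],cv2.cvtColor(I[w],40)[100,450])
    g=cv2.cvtColor(I[w],40);b,r=I[w][...,0].astype(int),I[w][...,2].astype(int)
    m=((r-b<14)&(g[...,2]>150)) if nm=="next" else (g[...,2]>195)
    c,s,l=blob(cv2.morphologyEx(m.astype(np.uint8),2,np.ones((3,3)))>0,p,win)
    pts=cv2.findNonZero(l.astype(np.uint8));e=cv2.fitEllipse(cv2.convexHull(pts));X=plane(W[w],e[0],z)
    k=((X-W[w][2])@W[w][1][:,2])/W[w][0][0,0];print(s,np.round(e[0],1),"at",X.round(4),"diam",np.round(np.array(e[1])*k,4))
for C,n,p in((S,"scene",(243,195)),(D,"side",(381,341))):
    im=cv2.imread(f"pics/{n}0.png").astype(int);c,s,l=blob((im[...,2]-im[...,0]<12)&(im.max(2)>200 if n=="side" else im.max(2)>185),p,20);print(n,c,s,plane(C,c,.012).round(4))
E
```

```text
[[0.5198, -0.0503], [0.5582, 0.1251], [0.651, -0.0793], [0.6896, 0.097]] mid [0.6046 0.0231 0.049 ] [-0.2157, -0.2155]
[[0.5192, -0.0501], [0.5572, 0.1259], [0.651, -0.0791], [0.6889, 0.0992]] mid [0.6041 0.024  0.049 ] [-0.2128, -0.209]
next 0 hsv [170   8 190] [ 14  19 173]
[ 508  134   83   84 5030] [553.7 180.4] at [0.4872 0.3104 0.02  ] diam [0.0727 0.081 ]
done 0 hsv [150   4 199] [ 14  19 173]
[272 302  37  28 463] [288.2 315.7] at [0.6091 0.0863 0.03  ] diam [0.0237 0.036 ]
done 1 hsv [156   6 208] [ 14  21 180]
[ 399  290   41   46 1476] [416.1 312.2] at [0.6181 0.089  0.03  ] diam [0.0397 0.0432]
scene [241.74876847 192.4679803 ] [233 186  19  14 203] [0.482  0.3094 0.012 ]
side [380.8401487  338.97211896] [367 327  29  25 538] [0.4777 0.2929 0.012 ]
```

The holder centre is (0.604, 0.0235) with yaw -0.212. The cells come out at left (0.618, 0.087) and right (0.590, -0.040). The finished dish, seen at (0.618, 0.089), is in cell_left, and the bar is at about (0.602, 0.018). I straddle the bar first.

Converted, 0.04 m is 0.8, 0.03 m is 0.6, 0.013 rad is 0.0083.

>>> shift_gripper([
  [[-0.68, 0.12, 0], 0.0083],
  [[-0.68, 0.12, 0], 0],
  [[-0.66, 0.14, 0.4], 0],
  [[0, 0, 0.8], 0],
  [[0, 0, 0.8], 0],
  [[0, 0, 0.8], 0],
  [[0, 0, 0.6], 0],
  [[0, 0, 0.26], 0],
  [[0, 0, 0], 0],
  [[0, 0, 0], 0],
], aperture=0.05, squeeze=30)

```text
time: 3.1
tool_pos: [0.6032, 0.0187, 0.0496]
tcp_rot: [0.326, 3.123, 0.0]
wrist_force: [-0.1, 0.2, 0.2]
grip_width: 0.0502
grasp_force: 0.0
```

```bash
python3 - <<'E'
from h import *
import pickle
st=status.state(); im=imaging.camera("wrist"); cv2.imwrite("pics/w3.png",im[:,:,::-1]); pickle.dump(st,open("w3.pkl","wb"))
E
```

```text
(no output)
```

View pics/w3.png

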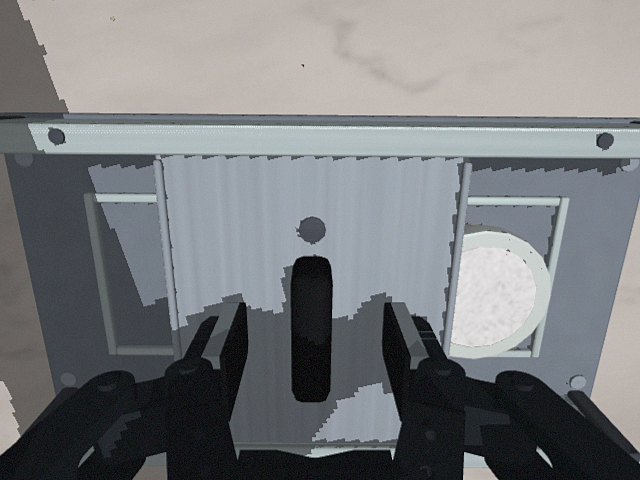

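The bar (311,330) sits centred between the open fingers, square to them. I close and slide along +y.

Converted, 0.012 m is 0.24, 0.006 m is 0.12.

>>> shift_gripper([
  [[0, 0, 0], 0],
  [[0, 0, 0], 0],
  [[0, 0, 0], 0],
  [[0, 0, 0], 0],
  [[0, 0, 0], 0],
  [[0, 0.24, 0], 0],
  [[0, 0.24, 0], 0],
  [[0, 0.24, 0], 0],
  [[0, 0.24, 0], 0],
  [[0, 0.24, 0], 0],
  [[0, 0.12, 0], 0],
  [[0, 0.06, 0], 0],
  [[0, 0.04, 0], 0],
  [[0, 0, 0], 0],
], aperture=0.0, squeeze=30)

```text
time: 4.55
tool_pos: [0.6184, 0.0869, 0.0497]
tcp_rot: [0.328, 3.121, -0.002]
wrist_force: [0.3, -1.8, 4.7]
grip_width: 0.0131
grasp_force: 31.7
```

Converted, 0.002 m is 0.04.

>>> shift_gripper([
  [[0, 0.04, 0], 0],
  [[0, 0.04, 0], 0],
  [[0, 0.04, 0], 0],
  [[0, 0, 0], 0],
])

```text
time: 4.95
tool_pos: [0.6184, 0.087, 0.0497]
tcp_rot: [0.333, 3.122, -0.02]
wrist_force: [-3.0, -17.0, 9.0]
grip_width: 0.0132
grasp_force: 32.4
```

```bash
python3 -c "
from h import *
print(status.state()['wrist_force'],status.state()['tool_pos'])"
```

```text
[ -2.96072356 -16.97369927   8.97423725] [0.61843546 0.08704457 0.04974151]
```

The shutter is against its stop: 17 N of push gives no motion, and the bar is at (0.618, 0.087), right over cell_left. I relax, release, lift and go over the dish.

Converted, -0.006 m is -0.12.

>>> shift_gripper([
  [[0, -0.12, 0], 0],
  [[0, 0, 0], 0],
])

```text
time: 5.15
tool_pos: [0.6182, 0.0861, 0.0498]
tcp_rot: [0.33, 3.121, -0.001]
wrist_force: [-0.3, -2.5, 5.8]
grip_width: 0.0129
grasp_force: 31.8
```

>>> shift_gripper([
  [[0, 0, 0], 0],
  [[0, 0, 0], 0],
  [[0, 0, 0], 0],
  [[0, 0, -0.8], 0],
  [[0, 0, -0.8], 0],
  [[0.6, 0.6, -0.8], 0],
  [[0.6, 0.6, 0], 0],
  [[0.6, 0.6, 0], 0],
  [[0.6, 0.6, 0], 0],
  [[0.6, 0.6, 0], 0],
  [[0.52, 0.64, 0], 0],
  [[0, 0, 0], 0],
  [[0, 0, 0], 0],
], aperture=0.085)

```text
time: 6.45
tool_pos: [0.485, 0.2978, 0.1623]
tcp_rot: [-0.323, -3.125, 0.001]
wrist_force: [-0.3, 0.0, -0.1]
grip_width: 0.0848
grasp_force: 0.0
```

```bash
python3 - <<'E'
from h import *
import pickle
st=status.state(); im=imaging.camera("wrist"); cv2.imwrite("pics/w4.png",im[:,:,::-1]); pickle.dump(st,open("w4.pkl","wb"))
E
```

```text
(no output)
```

View pics/w4.png

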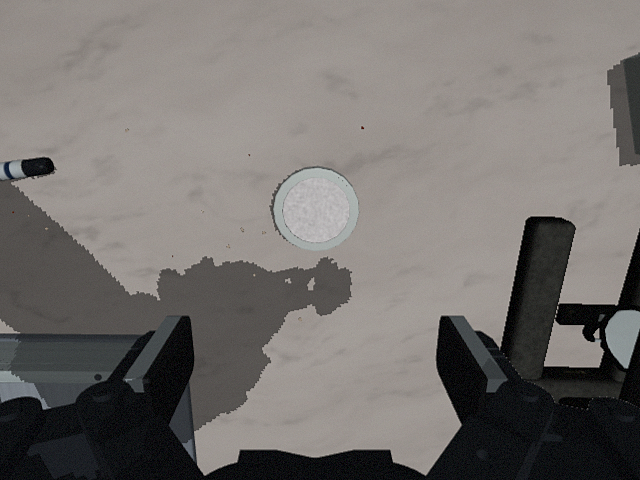

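The dish is at about (316,209) px, about 83 px wide, clear of the shadow. The microscope's foot starts at col ~510 on the right, so I check its clearance from the finger.

```bash
python3 - <<'E'
from h import *
import pickle
st=pickle.load(open("w4.pkl","rb"));W=cam("wrist",st);W1=cam("wrist",pickle.load(open("w1.pkl","rb")))
T=Ro.from_rotvec(st["tcp_rot"]).as_matrix()
im=cv2.imread("pics/w4.png").astype(int);m=(im[...,2]-im[...,0]<12)&(im.max(2)>110)
c,s,l=blob(m,(316,209),50);e=cv2.fitEllipse(cv2.convexHull(cv2.findNonZero(l.astype(np.uint8))));print(s,e)
p=(316,208.5)
print("tri",tri([ray(W,p),ray(W1,(545,170))]))
X=plane(W,p,.02);k=((X-W[2])@W[1][:,2])/W[0][0,0];print(X,"diam",83*k)
print("tool delta",T.T@(X-st["tool_pos"]))
print("foot in tool",[(T.T@(plane(W,q,z)-st["tool_pos"])).round(3).tolist() for q in((505,380),(527,220)) for z in(.02,.08)])
E
```

```text
[ 266  159  100  100 7791] ((314.2869567871094, 207.03675842285156), (131.99124145507812, 145.185791015625), 8.42919921875)
tri (array([0.47766095, 0.30062588, 0.02154697]), [np.float64(0.0005978160159665003), np.float64(0.0005978160159664901)])
[0.47742662 0.30046985 0.02      ] diam 0.05731935296658804
tool delta [0.00796527 0.00115616 0.14233414]
foot in tool [[-0.132, 0.151, 0.142], [-0.087, 0.119, 0.082], [-0.0, 0.148, 0.142], [0.016, 0.117, 0.082]]
```

The dish's top is measured at z=0.0215 (20 mm given) and its diameter at ~58 mm, at (0.4775, 0.3005). The microscope is well clear. I descend and grip.

Converted, 0.04 m is 0.8, 0.008 m is 0.16.

>>> shift_gripper([
  [[0.16, 0.02, 0.6], 0],
  [[0, 0, 0.8], 0],
  [[0, 0, 0.8], 0],
  [[0, 0, 0.6], 0],
  [[0, 0, 0.3], 0],
  [[0, 0, 0.1], 0],
  [[0, 0, 0], 0],
  [[0, 0, 0], 0],
], aperture=0.085)

```text
time: 7.3
tool_pos: [0.4795, 0.2995, 0.0037]
tcp_rot: [0.329, 3.123, 0.002]
wrist_force: [-0.1, 0.5, -0.1]
grip_width: 0.0849
grasp_force: 0.0
```

>>> shift_gripper([
  [[0, 0, 0], 0],
  [[0, 0, 0], 0],
  [[0, 0, 0], 0],
  [[0, 0, 0], 0],
  [[0, 0, 0], 0],
], aperture=0.04, squeeze=30)

```text
time: 7.8
tool_pos: [0.4793, 0.3, 0.0041]
tcp_rot: [0.327, 3.122, 0.001]
wrist_force: [-0.9, -1.0, 6.8]
grip_width: 0.0583
grasp_force: 31.8
```

Gripped: 58 mm opening, 32 N. I lift, carry it over the empty cell and look.

Converted, -0.034 m is -0.68, -0.03 m is -0.6.

>>> shift_gripper([
  [[0, 0, -0.2], 0],
  [[0, 0, -0.6], 0],
  [[0, 0, -0.6], 0],
  [[0, 0, -0.6], 0],
  [[0, 0, -0.4], 0],
  [[-0.2, -0.34, 0], 0],
  [[-0.4, -0.68, 0], 0],
  [[-0.4, -0.68, 0], 0],
  [[-0.4, -0.68, 0], 0],
  [[-0.4, -0.68, 0], 0],
  [[-0.4, -0.68, 0], 0],
  [[-0.4, -0.68, 0], 0],
  [[-0.4, -0.68, 0], 0],
  [[-0.4, -0.68, 0], 0],
  [[-0.22, -0.38, 0], 0],
  [[0, 0, 0], 0],
  [[0, 0, 0], 0],
  [[0, 0, 0], 0],
])

```text
time: 9.6
tool_pos: [0.5908, -0.0381, 0.1227]
tcp_rot: [-0.326, -3.124, -0.001]
wrist_force: [0.4, 0.3, -0.7]
grip_width: 0.0585
grasp_force: 32.8
```

```bash
python3 - <<'E'
from h import *
import pickle
st=status.state(); im=imaging.camera("wrist"); cv2.imwrite("pics/w5.png",im[:,:,::-1]); pickle.dump(st,open("w5.pkl","wb"))
T=Ro.from_rotvec(st["tcp_rot"]).as_matrix();print(st["tool_pos"],np.arctan2(-T[0,1],T[1,1]))
E
```

```text
[ 0.59081034 -0.03813324  0.1226925 ] -0.2076928668388291
```

View pics/w5.png

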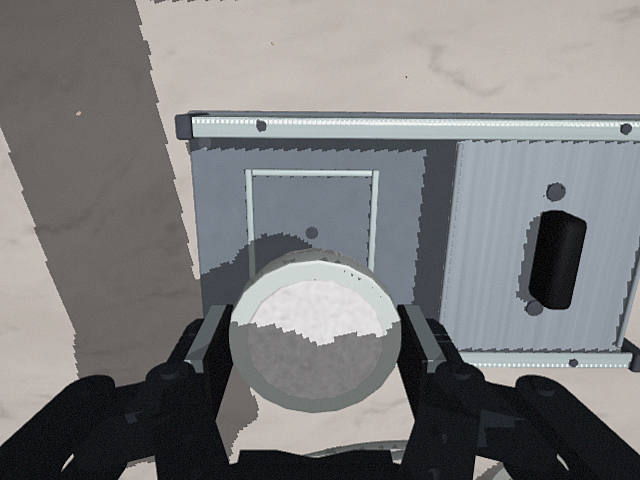

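The dish is held level between the pads (top centre ~(316,336)). The cell's dark spot is at (312,232), the rim's far corners are at (246,171) and (379,171), and the shutter stands over the other cell.

```bash
python3 - <<'E'
from h import *
import pickle
st=pickle.load(open("w5.pkl","rb"));W=cam("wrist",st);T=Ro.from_rotvec(st["tcp_rot"]).as_matrix();t=st["tool_pos"]
f=lambda p,z:(plane(W,p,z).round(4),(T.T@(plane(W,p,z)-t)).round(4))
print("dish",f((316,336),t[2]+.016)); print("spot",f((312,232),.010))
a,b=f((250,174),.013),f((376,174),.013);print("rim far corners",a,b)
m=(a[0]+b[0])/2;print("centre from rim",m+.036*np.array([np.cos(.212),-np.sin(.212),0]),"width",np.linalg.norm(a[0]-b[0]))
print("target delta for .5903 -.0401",T.T@(np.array([.5903,-.0401,0])-t))
E
```

```text
dish (array([ 0.5885, -0.037 ,  0.1387]), array([ 0.0026,  0.0006, -0.016 ]))
spot (array([ 0.5904, -0.0395,  0.01  ]), array([ 1.000e-04, -1.500e-03,  1.127e-01]))
rim far corners (array([ 0.5464, -0.0679,  0.013 ]), array([ 0.0372, -0.0383,  0.1097])) (array([0.562 , 0.0056, 0.013 ]), array([0.0371, 0.0368, 0.1097]))
centre from rim [ 0.58939403 -0.03872496  0.013     ] width 0.07513727437164594
target delta for .5903 -.0401 [ 2.16642212e-06 -2.09494671e-03  1.22691443e-01]
```

All three estimates of the cell centre agree within 1.5 mm. I correct by (-2.3, -1.8) mm in tool axes and lower.

Converted, 0.03 m is 0.6, -0.0023 m is -0.046.

>>> shift_gripper([
  [[-0.046, -0.036, 0.2], 0],
  [[0, 0, 0.6], 0],
  [[0, 0, 0.6], 0],
  [[0, 0, 0.4], 0],
  [[0, 0, 0.2], 0],
  [[0, 0, 0.06], 0],
  [[0, 0, 0], 0],
  [[0, 0, 0], 0],
])

```text
time: 10.45
tool_pos: [0.5944, -0.0415, 0.0208]
tcp_rot: [0.327, 3.122, -0.0]
wrist_force: [-0.2, 0.5, -0.5]
grip_width: 0.059
grasp_force: 32.8
```

Converted, 0.002 m is 0.04, 0.0018 m is 0.036.

>>> shift_gripper([
  [[0.036, 0.012, 0.04], 0],
  [[0, 0, 0.04], 0],
  [[0, 0, 0.03], 0],
  [[0, 0, 0], 0],
  [[0, 0, 0], 0],
  [[0, 0, 0], 0],
])

```text
time: 11.05
tool_pos: [0.5917, -0.0405, 0.0141]
tcp_rot: [0.327, 3.124, 0.0]
wrist_force: [0.2, 1.1, -0.6]
grip_width: 0.0586
grasp_force: 32.9
```

Converted, 0.0008 m is 0.016.

>>> shift_gripper([
  [[0, 0, 0.016], 0],
  [[0, 0, 0], 0],
  [[0, 0, 0], 0],
])

```text
time: 11.35
tool_pos: [0.5918, -0.0405, 0.0141]
tcp_rot: [0.327, 3.124, -0.0]
wrist_force: [-2.6, 1.0, 6.2]
grip_width: 0.0587
grasp_force: 33.5
```

>>> shift_gripper([
  [[0, 0, 0.016], 0],
  [[0, 0, 0], 0],
  [[0, 0, 0], 0],
])

```text
time: 11.65
tool_pos: [0.5917, -0.0406, 0.0141]
tcp_rot: [0.327, 3.124, -0.0]
wrist_force: [-3.8, 1.0, 10.0]
grip_width: 0.0587
grasp_force: 33.9
```

The dish is on the floor: the force rises to 10 N with z fixed at the expected 0.0141. I release, lift and look.

Converted, -0.001 m is -0.02.

>>> shift_gripper([
  [[0, 0, -0.02], 0],
  [[0, 0, 0], 0],
])

```text
time: 11.85
tool_pos: [0.5918, -0.0405, 0.0141]
tcp_rot: [0.327, 3.124, 0.0]
wrist_force: [-1.6, 1.2, 5.9]
grip_width: 0.059
grasp_force: 33.3
```

>>> shift_gripper([
  [[0, 0, 0], 0],
  [[0, 0, 0], 0],
  [[0, 0, 0], 0],
  [[0, 0, 0], 0],
  [[0, 0, -0.1], 0],
  [[0, 0, -0.4], 0],
  [[0, 0, -0.8], 0],
  [[0, 0, -0.8], 0],
  [[0, 0, -0.8], 0],
  [[0, 0, 0], 0],
  [[0, 0, 0], 0],
], aperture=0.08)

```text
time: 12.95
tool_pos: [0.5928, -0.0407, 0.1601]
tcp_rot: [0.327, 3.121, -0.0]
wrist_force: [0.3, 0.4, -0.7]
grip_width: 0.08
grasp_force: 0.0
```

```bash
python3 - <<'E'
from h import *
import pickle
st=status.state(); im=imaging.camera("wrist"); cv2.imwrite("pics/w6.png",im[:,:,::-1]); pickle.dump(st,open("w6.pkl","wb"))
E
```

```text
(no output)
```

View pics/w6.png

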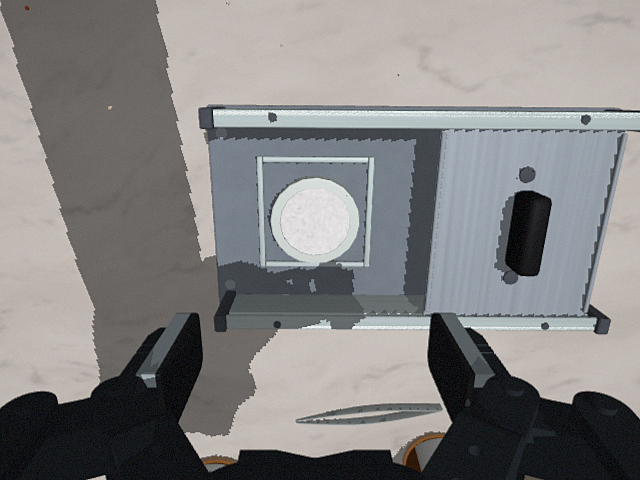

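The dish lies inside the rim (top centre ~(315,221)), and the shutter is still against its far end. A last numeric check of the placing follows.

```bash
python3 - <<'E'
from h import *
import pickle
W=cam("wrist",pickle.load(open("w6.pkl","rb")))
X=plane(W,(315,221),.03);c=np.mean([plane(W,p,.013) for p in((257,157),(375,157),(369,266),(262,266))],0)
print(X,c,"offset",np.linalg.norm((X-c)[:2]),np.linalg.norm(X[:2]-[.5903,-.0400]))
B=plane(W,(531,235),.067);print("bar",B,"s~",(B[:2]-[.604,.0235])@[.2104,.9776])
E
```

```text
[ 0.5910237  -0.03980536  0.03      ] [ 0.59062013 -0.03916198  0.013     ] offset 0.0007594815499722613 0.0007494229143472865
bar [0.61536369 0.08373157 0.067     ] s~ 0.06127330526281986
```

The dish is within 1 mm of the cell centre. The bar reading (~0.061, biased by its visible side face) is too near the 0.062 limit to trust. I push once more with shut fingers from behind, so that nothing pulls the shutter back.

Converted, 0.032 m is 0.64, 0.03 m is 0.6.

>>> shift_gripper([
  [[0.02, 0.64, 0], 0],
  [[0.02, 0.64, 0], 0],
  [[0, 0.64, 0], 0],
  [[0, 0, 0], 0],
  [[0, 0, 0], 0],
  [[0, 0, 0.6], 0],
  [[0, 0, 0.6], 0],
  [[0, 0, 0.6], 0],
  [[0, 0, 0.32], 0],
  [[0, 0, 0], 0],
  [[0, 0, 0], 0],
], aperture=0, squeeze=30)

```text
time: 14.1
tool_pos: [0.6089, 0.0529, 0.0522]
tcp_rot: [-0.329, -3.123, 0.0]
wrist_force: [0.0, -0.5, 0.3]
grip_width: 0.0002
grasp_force: 0.0
```

>>> shift_gripper([
  [[0, 0.08, 0], 0],
  [[0, 0.08, 0], 0],
  [[0, 0.04, 0], 0],
  [[0, 0, 0], 0],
])

```text
time: 14.5
tool_pos: [0.6122, 0.0642, 0.0532]
tcp_rot: [0.326, 3.123, 0.0]
wrist_force: [-0.0, 0.9, -0.3]
grip_width: -0.0
grasp_force: 0.0
```

Converted, 0.003 m is 0.06, 0.002 m is 0.04.

>>> shift_gripper([
  [[0, 0.06, 0], 0],
  [[0, 0.04, 0], 0],
  [[0, 0.04, 0], 0],
  [[0, 0, 0], 0],
])

```text
time: 14.9
tool_pos: [0.6126, 0.0673, 0.0528]
tcp_rot: [-0.33, -3.124, 0.011]
wrist_force: [-2.6, -9.8, 3.2]
grip_width: 0.0001
grasp_force: 4.9
```

>>> shift_gripper([
  [[0, 0.04, 0], 0],
  [[0, 0.04, 0], 0],
  [[0, 0, 0], 0],
])

```text
time: 15.2
tool_pos: [0.6126, 0.0676, 0.0529]
tcp_rot: [-0.333, -3.123, 0.023]
wrist_force: [-4.4, -18.9, 6.5]
grip_width: -0.0001
grasp_force: 9.8
```

The shutter is hard on its stop: 19 N and no travel. I back away, lift, check the shutter's gap and hand in.

Converted, -0.04 m is -0.8, -0.03 m is -0.6.

>>> shift_gripper([
  [[0, -0.24, 0], 0],
  [[0, -0.16, 0], 0],
  [[0, 0, -0.6], 0],
  [[0, 0, -0.8], 0],
  [[0, 0, -0.8], 0],
  [[0, 0, 0], 0],
  [[0, 0, 0], 0],
  [[0, 0, 0], 0],
  [[0, 0, 0], 0],
  [[0, 0, 0], 0],
])

```text
time: 16.2
tool_pos: [0.6088, 0.0549, 0.1609]
tcp_rot: [-0.327, -3.122, 0.0]
wrist_force: [0.2, 0.4, 0.1]
grip_width: 0.0001
grasp_force: 0.0
```

```bash
python3 - <<'E'
from h import *
im=imaging.camera("wrist"); cv2.imwrite("pics/w7.png",im[:,:,::-1])
E
```

```text
(no output)
```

View pics/w7.png

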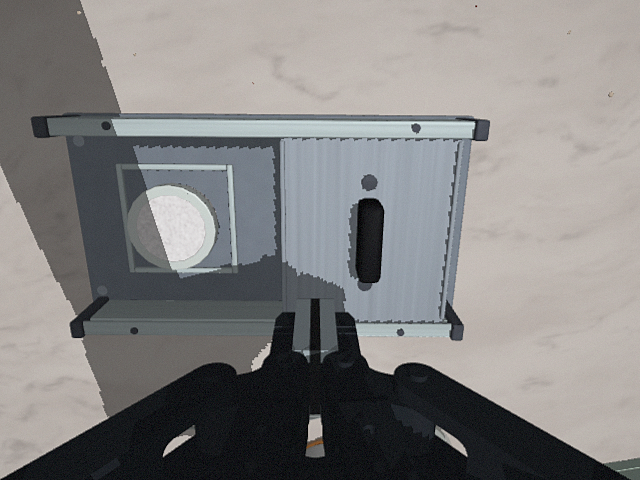

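The last view shows the dish flat in its cell at (172,224), the shutter at its end with the bar at (370,240), and the gripper clear of everything.

```bash
python3 -c "
from bench import bot, imaging, status
print(bot.sign_off())"
```

```text
the job is handed in; nothing more can be done
None
```

The job is handed in: the shutter is at its end stop over the finished dish, and the second dish lies flat in the empty cell within about 1 mm of centre; sign-off returned no verdict.

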